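# Wedge the culture-tube rack tight in its transport carrier

## Robot

A 6-joint arm with a two-finger parallel gripper is mounted at the origin on the work surface. World frame = base frame: x ahead of the robot, y to its left, z up, the work surface at z = 0. Lengths are in mm, angles in rad, forces in N, time in s.
With the tool pointing down it reaches from about 400 to 925 mm from the base axis. Payload 3.4 kg.
Tool frame: the origin (TCP) lies on the centre line of the jaws, within the pads' length; the fingertips stand 25 mm ahead of it and the grasp point (between the pads) lies 6 mm ahead of it; x points along the fingers, y is the direction in which the jaws open and shut, and the axes are right-handed (so a half turn about x gives the same grasp; the last joint's range is limited). The gripper opens to 85 mm and grips with 20 to 120 N. Pads are 22 mm wide; open, the fingers measure 114 mm over their backs; the gripper's body (76 mm by 85 mm) begins 54 mm behind the grasp point. The pads swing forward as they close: fully open they stand 13 mm farther back than shut.
Start: joints at [-1.236, 0.307, 1.506, -0, 1.328, -0.073], TCP at [228.017, -527.863, 256.305] pointing down, gripper open.
Joint ranges: [-3.12, 3.12], [-1.05, 2.28], [0.14, 2.33], [-1.42, 4.57], [0.1, 2.73], [-2.68, 2.68]. Speed limits (rad/s): [2.57, 2.57, 3.14, 3.14, 3.14, 3.14].

## Interface

Orientations are given as a 3x3 rotation matrix whose columns are the frame's x, y, z axes.
In Python, from plant import sense, camera, ticket, trace gives the robot as it stands. The module is installed in compiled form; this text tells all that it offers.
- The arm moves only by the tool jog_arm, never from a script. Its argument "targets" is a list of rows, each a list of 6 numbers: the shift along the tool's x, y, z in m, then the turn, a rotation vector about the tool's x, y, z in degrees. A call has 1 to 20 rows; each row shifts and turns the commanded pose from where the row before left it, along the tool's axes as they then stand; what a row does not reach is not made up. A row lasts 1/12 s, in which the tool goes at most 41.7 mm and 7.16 degrees, less where a joint would pass 70% of its speed; a pose out of reach is approached as far as the arm can. A call is refused whole if a number of a shift passes 0.0417 or a number of a turn 7.16, either way. A call with a gripper value outside its range is refused whole. "gripper" is the closure in counts, from 0 (fully open) to 255 (shut), set as the call begins (left out, the last holds). The fingers move at their own pace and stop on an object; the grip force is fixed at half the most. Time passes only in rows, so rows that do not move let the fingers close. It gives the time, the measured TCP pose, the force and the opening at its end, in the units of the state.
- sense(): the state, without advancing time (a new reading comes with each control period).
- camera(name): name is "scene" or "top" or "wrist"; returns a dict with "img" (384x512x3 uint8, red, green, blue), "depth" (384x512 float32, mm along the optical axis (not along the pixel's ray), 0 where there is no reading), "intrinsics" (3x3 intrinsics, pixels), "xyz" and "attitude" of the camera in the world. Camera axes: x right, y up, looking along -z (the intrinsics and any distortion apply to the point x, -y, -z); pixel columns grow to the right and rows downward; lengths in mm; the calibration is good to about 2 mm. A picture is of the moment at which its call begins.
- ticket.hand_in(): hands the job in, once; it reports no verdict.
Trained networks look in the newest picture that a camera, given by its name, has taken for a name from the list of things; names that differ only in an ending like _2 or _b are one class to them, and where a whole thing is asked for, a point or a joint stands for the part that bears it (a point fixed in the world has none). Each returns a list of dicts, best first, with "score" (0 to 1); they miss things now and then, are a little off and sometimes report something else, mostly with a low value. They report only what shows in the picture. A call takes as long as a camera call. They do not tell look-alikes from the thing itself.
- trace(camera, label): "pixels" (384x512 bool, what is visible of it) and "uv" ([column, row] in pixels, amid what is visible of it).
The state is a dict: "time_s": time; "joint_pos": joint angles; "joint_vel": joint speeds; "joint_efforts": joint torques, N m; "tcp_pos": TCP position; "ee_rot": TCP orientation; "ft_force": force on the tool from outside, world axes, zero at the start; "ft_torque": the same for the moment, N m; "width": opening from 0.0 (shut) to 1.0 (fully open).
Only numpy, scipy, OpenCV 4.12 (cv2) and the standard library are available. Lean on these libraries where they do the work, as an engineer would, in place of code of your own. Each camera call takes 0.05 s, during which the arm holds its last target. There are 200 camera calls.

## Task

The rack of culture tubes is loose in its plywood carrier. Take the pale wooden wedge with the red head out of the aluminium stand, set it point down in the gap between the rack and the carrier's yellow cheek, and press it straight down firmly until it jams, so that the rack is tight against the carrier's far end wall and the wedge stands upright and stays in place when let go. Leave the dark square-ended block in the stand.

Things in the scene. Friction and masses are not known exactly. Their poses are not given: they have to be found in the camera images.
- wedge: Pale wood wedge, point down, hanging loose by its head in a fixed stand (170 x 84 mm, top 86 mm up). Origin: centre of its foot; z up. Taper 75 mm tall, 36 mm wide (y), 16 mm thick (x) at the foot, evenly to 40 mm at its top. Above it the red head: 52 (x) x 36 (y) x 40 mm, 75 to 115 mm above the origin, flat top; grip across y. Same either way round. About 0.12 kg.
- block: Dark brown block hanging in the stand's other hole, 70 mm from the wedge along its x: head of the same size and height, but a straight shank, 40 x 36 x 75 mm, too thick for the gap. Not needed. Origin: centre of its underside, z up.
- carrier: Fixed plywood carrier. Origin: underside, below the middle of the closed gap. Fixed yellow cheek at +x: face at x 6.4 mm on the floor (z 10), 17.6 at its top (z 80). Rack at -x, its grey end the mirror image, shifted +x by the slide; faces 96 mm wide (y), gap open at top and y sides. Tubes to z 116. End wall at x -182. Wedge goes in upright, x along this x, near y 0; tight with its foot at z 20.
- rack (a joint): Slide of the black rack of 12 capped tubes along the carrier's x, in m: 0 = tight against the end wall, growing towards the yellow cheek (starts at 0.004 to 0.009), so the middle of the gap is at carrier x = half of this. Friction about 2.5 N; driving the wedge down (some 5 to 12 N, then it firms up) pushes it to 0. The wedge is self-locking.
Mind the look-alikes: they are no part of the job. Of the things shaped like the wedge, the wood one is meant.

How it is judged:
By the outcome, as a careful person would: the job done as asked, in the order asked, and still so for the second after the job is handed in, with the robot touching nothing.
It also fails if it takes over 43 s, if anything falls off the work surface, if the arm or the gripper's body presses on something with over 40 N, if the wrist force passes 120 N, or if a joint passes its speed limit or range.

## Working session

There is one attempt and no reset: what is moved stays moved. The work goes in short steps, Python scripts to look and compute and a tool call to move; the robot and the scene stay as the last step left them, time stands still between calls to the robot, and variables do not carry over. Pictures are saved under pics/ and viewed, about 8 in all and at most 12, crops included, and the job is handed in when it is done.

Besides the shell and the picture viewer there is one more tool, called after "Request:" as name([rows], argument=value, ...), one row to a line, values as JSON. jog_arm: Moves the arm, as the interface text tells. Its arguments: {"type":"object","properties":{"targets":{"type":"array"},"gripper":{"type":"number"}},"required":["targets"]}

```bash
mkdir -p pics; cat > h.py <<'E'
import numpy as np, cv2
from plant import sense, camera, ticket, trace
def pts(c):
    d=c["depth"].astype(float); K=np.array(c["intrinsics"]); v,u=np.indices(d.shape)
    p=np.stack([(u-K[0,2])/K[0,0]*d, -(v-K[1,2])/K[1,1]*d, -d],-1)
    w=p@np.array(c["attitude"]).T+np.array(c["xyz"]); w[d<=0]=np.nan
    return w
def save(n,im,s=1):
    cv2.imwrite("pics/"+n,cv2.resize(im[...,::-1],None,fx=s,fy=s,interpolation=cv2.INTER_CUBIC))
E
python3 - <<'E'
from h import *
ims=[]
for n in ("scene","top"):
    c=camera(n); np.savez(n+".npz",**{k:np.array(v) for k,v in c.items()}); W=pts(c); ims.append(c["img"])
    save(n+".png",c["img"],1.5)
    for l in ("wedge","block","carrier","rack"):
        for t in trace(n,l)[:4]:
            m=t["pixels"]; print(n,l,round(t["score"],2),np.round(t["uv"]),m.sum(),np.round(np.nanmedian(W[m],0)),np.round(np.nanmax(W[m][:,2])))
s=sense(); print(s["time_s"],np.round(s["ee_rot"],3),s["ft_force"])
E
```

```text
scene wedge 0.97 [100. 249.] 2071 [ 473. -330.   85.] 117.0
scene wedge 0.67 [152. 262.] 2384 [ 566. -322.   87.] 116.0
scene wedge 0.65 [209. 162.] 911 [479. -51.  93.] 116.0
scene wedge 0.6 [166. 198.] 1359 [ 496. -202.  106.] 127.0
scene block 0.96 [205. 204.] 1574 [ 561. -181.  101.] 127.0
scene carrier 0.63 [286. 146.] 6260 [548. 156.  59.] 116.0
scene rack 0.64 [288. 146.] 6304 [548. 157.  59.] 116.0
scene rack 0.57 [276. 131.] 3345 [518. 164.  75.] 116.0
top wedge 0.9 [394. 200.] 888 [ 554. -299.  114.] 119.0
top wedge 0.88 [337. 233.] 657 [ 486. -186.  126.] 130.0
top wedge 0.82 [258. 244.] 561 [467. -41. 115.] 118.0
top block 0.88 [325. 196.] 691 [ 552. -164.  126.] 129.0
top carrier 0.77 [146. 212.] 7669 [524. 173.  76.] 119.0
top rack 0.66 [141. 216.] 4993 [509. 181.  76.] 119.0
0.5 [[-0.     0.397 -0.918]
 [ 0.    -0.918 -0.397]
 [-1.    -0.    -0.   ]] [0.64706899 0.85655915 0.48421954]
```

View pics/scene.png

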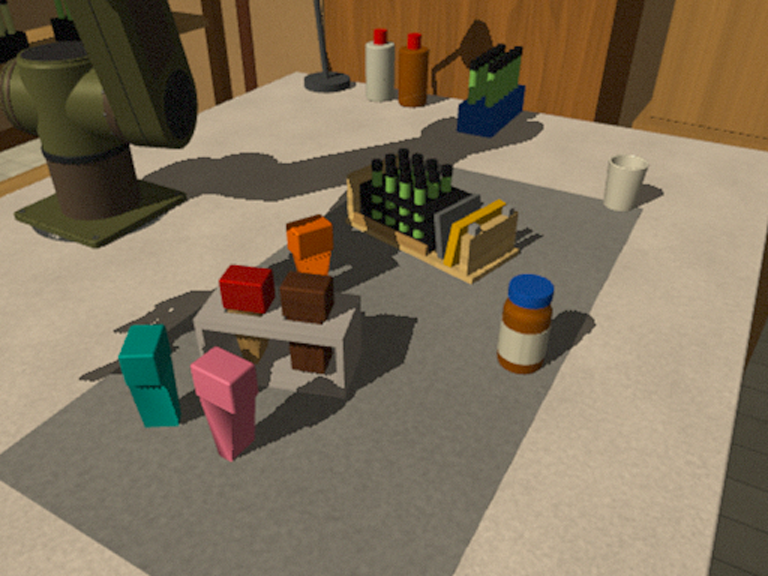

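View pics/top.png

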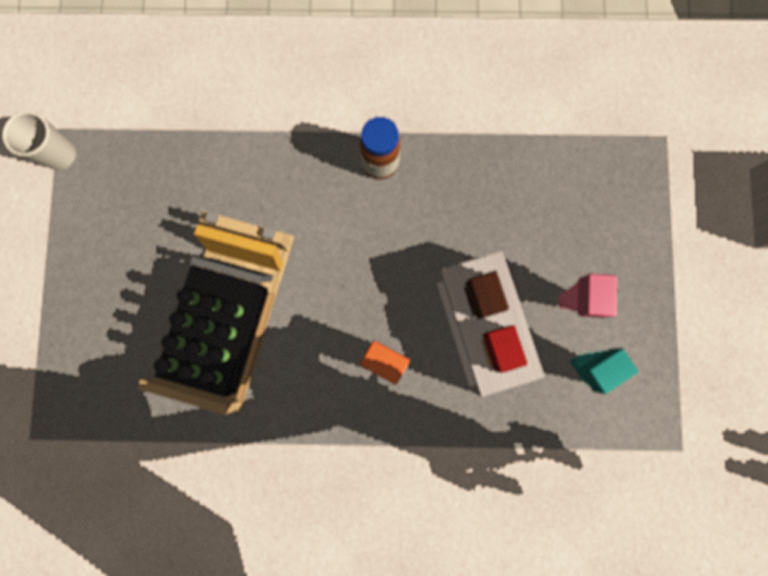

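Candidates shaped like the wedge, by scene.png pixel: red (247,290), orange (310,245), teal (148,375) and pink (225,400). Only the red-headed one hangs in the stand and has a wood taper showing under its head at (250,345). The dark block is at (307,297). The next step is to confirm this in a crop and measure.

```bash
python3 - <<'E'
from h import *
S=np.load("scene.npz"); save("crop.png",S["img"][165:275,110:260],4)
c=np.load("top.npz"); W=pts(c); im=c["img"]; hsv=cv2.cvtColor(im,cv2.COLOR_RGB2HSV); H,Sa,V=[hsv[...,i].astype(int) for i in range(3)]
def rep(n,m):
    k,l,st,_=cv2.connectedComponentsWithStats(m.astype(np.uint8)); i=1+np.argmax(st[1:,4]); m=l==i
    r=cv2.minAreaRect(W[m][:,:2].astype(np.float32)); print(n,m.sum(),np.round(r[0],1),np.round(r[1],1),round(r[2],1),"z",np.round(np.nanmedian(W[m][:,2]),1), "box",np.round(cv2.boxPoints(r)).tolist())
z=W[...,2]
x,y=W[...,0],W[...,1]
rep("red",(z>118)&((H<6)|(H>174))&(Sa>200)&(y<-100))
rep("brown",(z>118)&(y<-100)&(y>-250)&(x>520))
rep("standtop",(z>78)&(z<135)&(y<-90)&(y>-260)&(x>420)&(x<640)&((z>118)|(Sa<60)))
rep("cheek",(H>18)&(H<30)&(Sa>170)&(y>50)&(z>70)&(x>500))
rep("rackblack",(V<60)&(y>50)&(z>55)&(z<140)&(x>400)&(x<640))
rep("greyend",(z>70)&(z<95)&(y>50)&(Sa<60)&(V>60)&(x>520))
rep("endwall",(H>8)&(H<30)&(Sa>80)&(y>50)&(z>60)&(x<500))
rep("rightrail/base",(z>5)&(y>50)&(x>380)&(x<700)&(y<320))
E
```

```text
red 459 [ 487.6 -187.7] [46.7 33. ] 17.9 z 126.2 box [[460.0, -179.0], [470.0, -211.0], [515.0, -196.0], [505.0, -165.0]]
brown 561 [ 553.4 -168.5] [51.9 36.6] 17.9 z 126.0 box [[523.0, -159.0], [534.0, -194.0], [584.0, -178.0], [572.0, -143.0]]
standtop 3586 [ 520.  -179.3] [170.1  84.8] 17.7 z 87.0 box [[426.0, -165.0], [452.0, -245.0], [614.0, -194.0], [588.0, -113.0]]
cheek 358 [624.7 158.9] [109.7  15. ] 75.1 z 78.7 box [[603.0, 108.0], [618.0, 104.0], [646.0, 210.0], [632.0, 214.0]]
rackblack 3826 [506.1 191. ] [ 97.2 153.9] 75.2 z 76.6 box [[419.0, 164.0], [568.0, 124.0], [593.0, 218.0], [444.0, 258.0]]
greyend 347 [768.9 452.6] [61.7 63.5] 3.0 z 77.8 box [[736.0, 483.0], [740.0, 419.0], [801.0, 423.0], [798.0, 486.0]]
endwall 527 [420.2 213.9] [117.   12.3] 74.9 z 89.0 box [[399.0, 159.0], [411.0, 156.0], [441.0, 269.0], [429.0, 272.0]]
rightrail/base 7803 [534.8 183.1] [117.3 262.4] 75.1 z 75.6 box [[393.0, 160.0], [646.0, 93.0], [677.0, 206.0], [423.0, 274.0]]
```

View pics/crop.png

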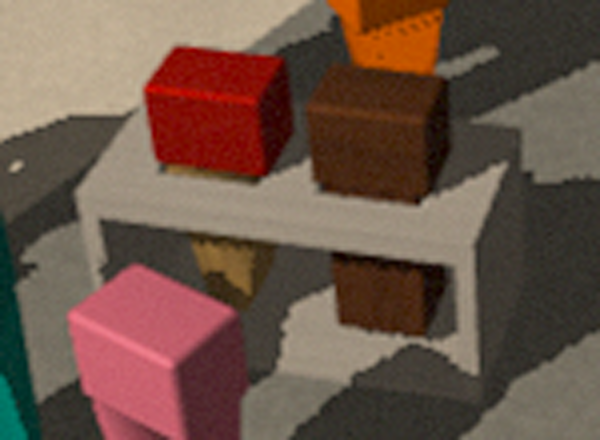

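The crop confirms it: the red head at about (218,110) has a pale wood taper narrowing below the stand top at (235,265), and the brown head at (380,130) has a straight dark shank. From the stand's midpoint, the wedge is at about (487,-189.5) at 17.8°. The carrier origin comes out at about (601.8,165.3), with its x axis at -14.9°, and the end wall and cheek agree on this.

Request:
jog_arm([
  [0,0,0,5.6,0,0],
  [0,-0.0202,-0.0292,0,0,0],
  [0,-0.0202,-0.0292,0,0,0],
  [0,-0.0202,-0.0292,0,0,0],
  [0,-0.0202,-0.0292,0,0,0],
  [0,-0.0202,-0.0292,0,0,0],
  [0,-0.0202,-0.0292,0,0,0],
  [0,-0.0202,-0.0292,0,0,0],
  [0,-0.0202,-0.0292,0,0,0],
  [0,-0.0202,-0.0292,0,0,0],
  [0,-0.0202,-0.0292,0,0,0],
  [0,-0.0202,-0.0292,0,0,0],
  [0,-0.0202,-0.0292,0,0,0],
  [0,0,0,0,0,0],
  [0,0,0,0,0,0],
  [0,0,0,0,0,0],
], gripper=0)

```text
time_s: 1.83
tcp_pos: [487.5, -190.1, 256.2]
ee_rot: [[-0.001, 0.306, -0.952], [-0.001, -0.952, -0.306], [-1.0, 0.0, 0.001]]
ft_force: [-0.0, 0.4, 0.1]
width: 1.002
```

```bash
python3 - <<'E'
from h import *
s=sense(); print(s["time_s"],np.round(s["tcp_pos"],1),np.round(s["ee_rot"],3).tolist(),np.round(s["ft_force"],1))
c=camera("wrist"); save("wrist1.png",c["img"],1.5); W=pts(c); hsv=cv2.cvtColor(c["img"],cv2.COLOR_RGB2HSV).astype(int)
m=((hsv[...,0]<6)|(hsv[...,0]>174))&(hsv[...,1]>180)&(W[...,2]>121)&(W[...,2]<132)
r=cv2.minAreaRect(W[m][:,:2].astype(np.float32)); print(m.sum(),r,np.median(W[m],0))
E
```

```text
1.8333 [ 487.5 -190.1  256.2] [[-0.001, 0.306, -0.952], [-0.001, -0.952, -0.306], [-1.0, 0.0, 0.001]] [-0.   0.4  0.1]
2195 ((488.2645263671875, -189.55747985839844), (49.09919357299805, 33.746910095214844), 17.484188079833984) [ 492.05407759 -188.63455712  125.60035279]
```

View pics/wrist1.png

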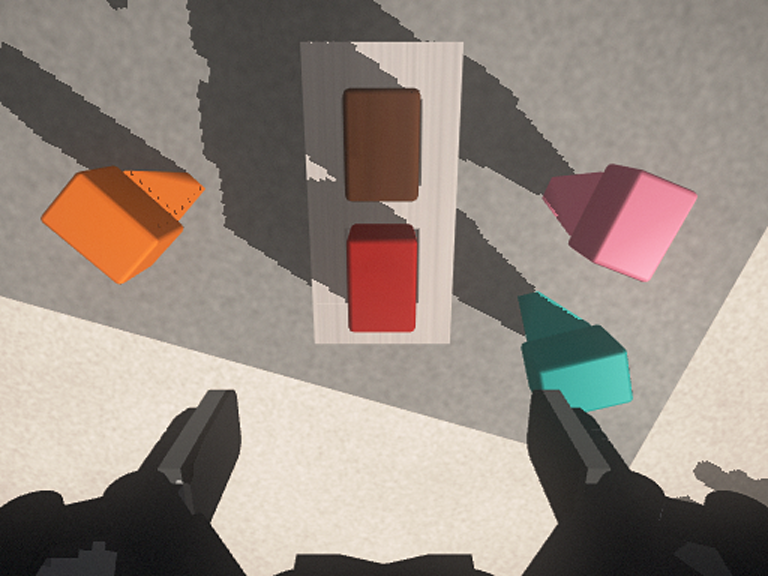

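The red head at (382,278) sits centred between the fingers and square to them, and nothing is in the way. The wrist measurement agrees with the top view to 1 mm, so I'll go down and grip.

Request:
jog_arm([
  [0.03,0,0,0,0,0],
  [0.03,0,0,0,0,0],
  [0.03,0,0,0,0,0],
  [0.025,0,0,0,0,0],
  [0.015,0,0,0,0,0],
  [0.01,0,0,0,0,0],
  [0,0,0,0,0,0],
  [0,0,0,0,0,0],
], gripper=0)

```text
time_s: 2.55
tcp_pos: [487.4, -191.0, 116.4]
ee_rot: [[-0.0, 0.304, -0.953], [0.0, -0.953, -0.304], [-1.0, -0.0, 0.0]]
ft_force: [0.3, 0.9, 0.8]
width: 1.0
```

Request:
jog_arm([
  [0,0,0,0,0,0],
  [0,0,0,0,0,0],
  [0,0,0,0,0,0],
  [0,0,0,0,0,0],
  [0,0,0,0,0,0],
  [0,0,0,0,0,0],
  [0,0,0,0,0,0],
  [0,0,0,0,0,0],
  [0,0,0,0,0,0],
  [0,0,0,0,0,0],
  [0,0,0,0,0,0],
  [0,0,0,0,0,0],
], gripper=255)

```text
time_s: 3.55
tcp_pos: [488.3, -190.2, 117.4]
ee_rot: [[0.002, 0.305, -0.952], [-0.001, -0.952, -0.305], [-1.0, 0.001, -0.001]]
ft_force: [-0.9, 0.3, 6.1]
width: 0.412
```

Request:
jog_arm([
  [-0.01,0,0,0,0,0],
  [-0.02,0,0,0,0,0],
  [-0.03,0,0,0,0,0],
  [-0.03,0,0,0,0,0],
  [-0.03,0,0,0,0,0],
  [-0.025,0,0,0,0,0],
  [0,0,0,0,0,0],
  [0,0,0,0,0,0],
  [0,0,0,0,0,0],
])

```text
time_s: 4.3
tcp_pos: [486.9, -189.6, 260.8]
ee_rot: [[-0.001, 0.305, -0.952], [0.001, -0.952, -0.305], [-1.0, -0.001, 0.001]]
ft_force: [-0.9, 0.6, -1.7]
width: 0.411
```

```bash
python3 - <<'E'
from h import *
c=camera("scene"); save("lift.png",c["img"],1.5)
s=sense();R=np.array(s["ee_rot"]);p=np.array(s["tcp_pos"])
a=np.deg2rad(-14.9);cx=np.array([np.cos(a),np.sin(a)])
t=np.array([601.8,165.3])+3.2*cx
print(p,s["ft_force"],s["width"],"target",t)
ang=np.rad2deg(np.arctan2(R[1,1],R[0,1])); print("yaw y",ang,"turn about tool x +", ang-(-90-14.9))
y=np.array([np.sin(a),-np.cos(a)]);z=-cx; print("shift y,z after turn",(t-p[:2])@y,(t-p[:2])@z)
print(s["joint_pos"])
E
```

```text
[ 486.61634577 -189.50819747  260.09002801] [ 0.02601279 -0.15929917 -1.13693706] 0.41438032759340554 target [604.89240345 164.47717506]
yaw y -72.2292254870368 turn about tool x + 32.670774512963206
shift y,z after turn -372.4956495205134 -23.277905328026065
[-4.52263964e-01  2.31644148e-01  1.60587763e+00 -6.73548813e-06
  1.30696223e+00  8.08373516e-01]
```

View pics/lift.png

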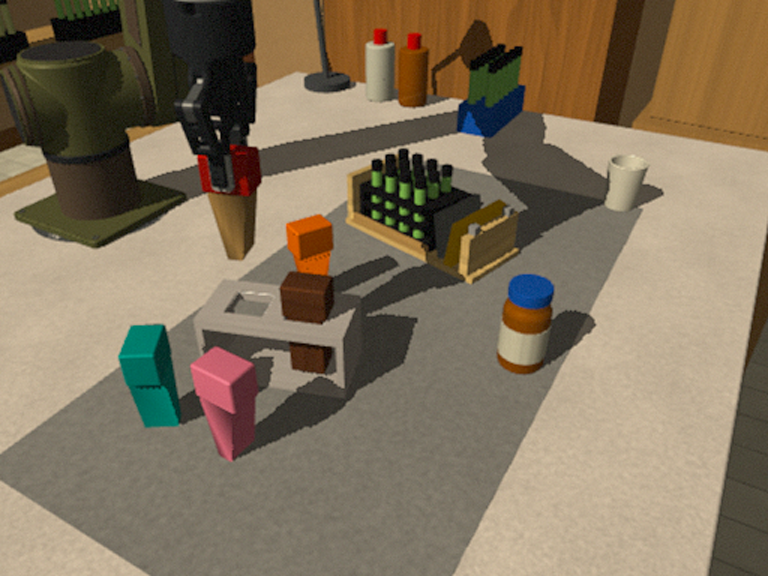

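The wedge is gripped upright at (232,210), the block is still in the stand at (307,297), and the wedge's hole is empty. Now I'll turn and carry it over the gap.

Request:
jog_arm([
  [0,0,0,6.54,0,0],
  [0,0,0,6.54,0,0],
  [0,0,0,6.54,0,0],
  [0,0,0,6.54,0,0],
  [0,0,0,6.54,0,0],
  [0,-0.026,-0.0017,0,0,0],
  [0,-0.026,-0.0017,0,0,0],
  [0,-0.026,-0.0017,0,0,0],
  [0,-0.026,-0.0017,0,0,0],
  [0,-0.026,-0.0017,0,0,0],
  [0,-0.026,-0.0017,0,0,0],
  [0,-0.026,-0.0017,0,0,0],
  [0,-0.026,-0.0017,0,0,0],
  [0,-0.026,-0.0017,0,0,0],
  [0,-0.026,-0.0017,0,0,0],
  [0,-0.026,-0.0017,0,0,0],
  [0,-0.026,-0.0017,0,0,0],
  [0,-0.026,-0.0017,0,0,0],
  [0,-0.026,-0.0017,0,0,0],
  [0,0,0,0,0,0],
])

```text
time_s: 6.02
tcp_pos: [605.0, 160.0, 258.8]
ee_rot: [[-0.003, -0.255, -0.967], [0.002, -0.967, 0.255], [-1.0, -0.002, 0.003]]
ft_force: [-0.4, -0.3, -0.7]
width: 0.41
```

Request:
jog_arm([
  [0,0,0,0,0,0],
  [0,0,0,0,0,0],
  [0,0,0,0,0,0],
])

```text
time_s: 6.27
tcp_pos: [603.7, 154.5, 260.2]
ee_rot: [[-0.003, -0.258, -0.966], [-0.001, -0.966, 0.258], [-1.0, 0.002, 0.002]]
ft_force: [-0.2, -0.7, -1.5]
width: 0.413
```

```bash
python3 - <<'E'
from h import *
s=sense();R=np.array(s["ee_rot"]);p=np.array(s["tcp_pos"])
c=camera("wrist"); save("wrist2.png",c["img"],1.5); W=pts(c)
a=np.deg2rad(-14.9);Rc=np.array([[np.cos(a),-np.sin(a)],[np.sin(a),np.cos(a)]])
o=np.array([601.8,165.3]); print(s["ft_force"],s["width"],"tcp in carrier",(p[:2]-o)@Rc,p[2],"yaw",np.rad2deg(np.arctan2(R[1,1],R[0,1])))
# sections along carrier x at z~70..90
L=(W[...,:2]-o)@Rc; z=W[...,2]; hsv=cv2.cvtColor(c["img"],cv2.COLOR_RGB2HSV).astype(int)
for lo,hi in ((-48,-30),(30,48),(-30,30)):
    m=(L[...,1]>lo)&(L[...,1]<hi)&(abs(L[...,0])<45)&(z<95)
    for x0 in range(-45,45,3):
        k=m&(L[...,0]>=x0)&(L[...,0]<x0+3)
        if k.sum()>5: print(lo,x0,k.sum(),np.round(np.percentile(z[k],[5,50,95])),np.round(np.median(hsv[k],0)))
E
```

```text
[-0.15584973 -0.68345225 -1.45754016] 0.4127508601931011 tcp in carrier [ 4.60847949 -9.99569755] 260.1814729502495 yaw -104.97144814214359
-48 -33 11 [75. 76. 77.] [10. 56. 59.]
-48 -30 17 [75. 76. 77.] [10. 48. 58.]
-48 -27 38 [69. 74. 77.] [12. 55. 58.]
-48 -21 29 [77. 78. 79.] [ 18.  19. 140.]
-48 -18 33 [78. 79. 80.] [ 18.  20. 139.]
-48 -15 41 [78. 79. 80.] [ 18.  20. 140.]
-48 -12 129 [64. 73. 80.] [14. 37. 80.]
-48 -9 133 [47. 56. 65.] [13. 42. 82.]
-48 -6 119 [27. 37. 46.] [13. 48. 84.]
-48 -3 102 [ 9. 19. 27.] [13. 52. 85.]
-48 0 16 [ 8. 10. 11.] [ 22.  88. 248.]
-48 18 69 [79. 79. 80.] [ 24. 181. 247.]
-48 21 127 [ 9. 78. 80.] [ 23. 178. 247.]
-48 24 106 [ 9. 78. 79.] [ 23. 178. 247.]
-48 27 122 [ 9. 78. 79.] [ 23. 179. 247.]
-48 30 44 [67. 78. 78.] [ 24. 180. 251.]
-48 39 56 [69. 81. 83.] [ 16.  27. 187.]
-48 42 68 [69. 81. 83.] [ 15.  27. 188.]
30 -45 51 [75. 76. 77.] [ 5. 33. 45.]
30 -42 56 [75. 76. 77.] [ 6. 33. 45.]
30 -39 54 [75. 76. 77.] [ 7. 33. 46.]
30 -36 54 [75. 76. 77.] [ 8. 36. 46.]
30 -33 52 [75. 75. 77.] [ 9. 37. 47.]
30 -30 55 [74. 76. 77.] [10. 37. 47.]
30
[... 743 characters left out ...]
 48.]
-30 -30 29 [74. 76. 77.] [ 9. 45. 48.]
-30 -27 54 [68. 73. 77.] [10. 54. 46.]
-30 -21 38 [77. 78. 79.] [ 20.  18. 137.]
-30 -18 45 [78. 79. 79.] [ 18.  19. 136.]
-30 -15 73 [78. 79. 80.] [ 19.  18. 140.]
-30 -12 494 [64. 73. 80.] [14. 38. 78.]
-30 -9 489 [47. 56. 65.] [14. 45. 80.]
-30 -6 441 [29. 37. 47.] [13. 51. 82.]
-30 -3 370 [ 9. 18. 27.] [14. 55. 84.]
-30 0 54 [ 9. 10. 11.] [ 21.  92. 243.]
-30 18 225 [78. 79. 81.] [ 23. 185. 247.]
-30 21 407 [ 9. 78. 80.] [ 23. 183. 246.]
-30 24 364 [ 9. 77. 79.] [ 23. 182. 246.]
-30 27 425 [ 9. 77. 79.] [ 23. 182. 246.]
-30 30 142 [76. 78. 79.] [ 24. 183. 251.]
-30 39 240 [68. 70. 71.] [ 22.  96. 243.]
-30 42 218 [68. 70. 71.] [ 22.  96. 242.]
```

View pics/wrist2.png

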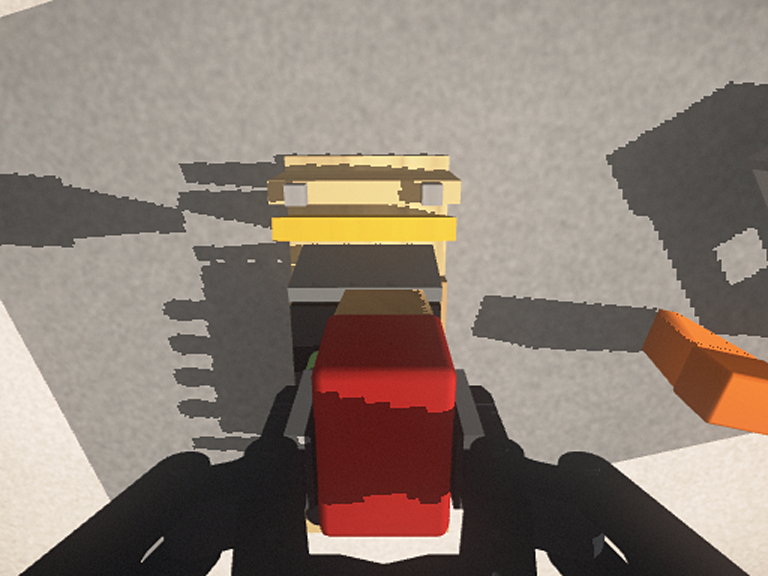

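The gap lies at about (365,268), between the yellow cheek at (365,228) and the grey rack end at (365,292). The rack's top edge is at carrier x of about -11.5, so the slide is about 6 mm and the gap's middle is at x of about 3. The wedge needs 10 mm more in y and 1.5 mm in x. Contact is expected with the TCP at about z 145 and the wedge tight at about 125.5, drifting 3 mm in -x as it goes down.

Request:
jog_arm([
  [0,-0.005,0.001,0,0,0],
  [0,-0.005,0.0006,0,0,0],
  [0.02,0,0,0,0,0],
  [0.025,0,0,0,0,0],
  [0.025,0,0,0,0,0],
  [0.02,0,0,0,0,0],
  [0.01,0,0,0,0,0],
  [0,0,0,0,0,0],
  [0,0,0,0,0,0],
  [0,0,0,0,0,0],
])

```text
time_s: 7.15
tcp_pos: [606.8, 165.8, 162.8]
ee_rot: [[0.003, -0.258, -0.966], [0.001, -0.966, 0.258], [-1.0, -0.001, -0.002]]
ft_force: [-1.0, 0.0, -1.2]
width: 0.417
```

```bash
cat > st.py <<'E'
from h import *
s=sense();p=np.array(s["tcp_pos"]);a=np.deg2rad(-14.9);Rc=np.array([[np.cos(a),-np.sin(a)],[np.sin(a),np.cos(a)]])
print("carrier",np.round((p[:2]-[601.8,165.3])@Rc,1),p[2].round(1),"F carrier",np.round(np.array(s["ft_force"])[:2]@Rc,1),np.round(s["ft_force"][2],1))
E
python3 st.py
```

```text
carrier [4.7 1.7] 162.8 F carrier [-1.  -0.2] -1.2
```

Request:
jog_arm([
  [0,0.0012,0.0012,0,0,0],
  [0.004,0,0,0,0,0],
  [0.004,0,0,0,0,0],
  [0.004,0,0,0,0,0],
  [0.004,0,0,0,0,0],
  [0,0,0,0,0,0],
  [0,0,0,0,0,0],
])

```text
time_s: 7.73
tcp_pos: [604.5, 164.6, 145.0]
ee_rot: [[0.0, -0.258, -0.966], [-0.0, -0.966, 0.258], [-1.0, 0.0, -0.001]]
ft_force: [1.5, -0.7, -2.5]
width: 0.416
```

```bash
python3 st.py
```

```text
carrier [2.8 0. ] 145.0 F carrier [ 1.6 -0.3] -2.5
```

Request:
jog_arm([
  [0.003,0,0.0004,0,0,0],
  [0.003,0,0.0005,0,0,0],
  [0.003,0,0.0005,0,0,0],
  [0,0,0,0,0,0],
  [0,0,0,0,0,0],
])

```text
time_s: 8.15
tcp_pos: [602.9, 165.1, 136.0]
ee_rot: [[0.0, -0.258, -0.966], [0.0, -0.966, 0.258], [-1.0, -0.0, -0.0]]
ft_force: [2.6, 0.2, -2.5]
width: 0.413
```

```bash
python3 st.py
```

```text
carrier [1.1 0.1] 136.0 F carrier [2.5 0.8] -2.5
```

Request:
jog_arm([
  [0.003,0,0.0003,0,0,0],
  [0.003,0,0.0003,0,0,0],
  [0.002,0,0,0,0,0],
  [0,0,0,0,0,0],
  [0,0,0,0,0,0],
])

```text
time_s: 8.57
tcp_pos: [602.1, 165.1, 127.9]
ee_rot: [[-0.0, -0.258, -0.966], [-0.0, -0.966, 0.258], [-1.0, 0.0, 0.0]]
ft_force: [2.5, -0.2, -2.4]
width: 0.412
```

```bash
python3 st.py
```

```text
carrier [ 0.4 -0.1] 127.9 F carrier [2.5 0.4] -2.4
```

Request:
jog_arm([
  [0.0015,0,0,0,0,0],
  [0.001,0,0,0,0,0],
  [0.001,0,0,0,0,0],
  [0,0,0,0,0,0],
  [0,0,0,0,0,0],
])

```text
time_s: 8.98
tcp_pos: [602.2, 165.2, 127.3]
ee_rot: [[0.001, -0.257, -0.966], [0.0, -0.966, 0.257], [-1.0, -0.0, -0.001]]
ft_force: [-1.7, -1.9, 12.5]
width: 0.41
```

```bash
python3 st.py
```

```text
carrier [ 0.4 -0. ] 127.3 F carrier [-1.2 -2.2] 12.5
```

Request:
jog_arm([
  [0.001,0,0,0,0,0],
  [0.001,0,0,0,0,0],
  [0.001,0,0,0,0,0],
  [0,0,0,0,0,0],
  [0,0,0,0,0,0],
])

```text
time_s: 9.4
tcp_pos: [602.2, 165.2, 127.2]
ee_rot: [[0.003, -0.257, -0.966], [0.0, -0.966, 0.257], [-1.0, -0.001, -0.003]]
ft_force: [-6.3, -2.2, 28.7]
width: 0.413
```

```bash
python3 st.py
```

```text
carrier [ 0.4 -0. ] 127.2 F carrier [-5.5 -3.7] 28.7
```

Firm stop: the TCP stays at 127.2 while the force climbs to 29 N, which puts the foot at about z 20–21. I'll press once more, relax the command to near zero force and look.

Request:
jog_arm([
  [0.0015,0,0,0,0,0],
  [0,0,0,0,0,0],
  [0,0,0,0,0,0],
  [0,0,0,0,0,0],
])

```text
time_s: 9.73
tcp_pos: [602.2, 165.1, 127.1]
ee_rot: [[0.004, -0.257, -0.966], [0.0, -0.966, 0.257], [-1.0, -0.001, -0.003]]
ft_force: [-7.4, -2.8, 36.3]
width: 0.411
```

Request:
jog_arm([
  [-0.002,0,0,0,0,0],
  [-0.0025,0,0,0,0,0],
  [-0.002,0,0,0,0,0],
  [0,0,0,0,0,0],
  [0,0,0,0,0,0],
])

```text
time_s: 10.15
tcp_pos: [602.2, 165.2, 127.2]
ee_rot: [[-0.0, -0.258, -0.966], [-0.0, -0.966, 0.258], [-1.0, 0.0, 0.0]]
ft_force: [-0.0, -1.1, 6.7]
width: 0.415
```

```bash
python3 st.py; python3 - <<'E'
from h import *
c=camera("scene"); save("jam.png",c["img"][70:215,190:390],4)
W=pts(c)
E
```

```text
carrier [ 0.4 -0. ] 127.2 F carrier [ 0.2 -1. ] 6.7
```

View pics/jam.png

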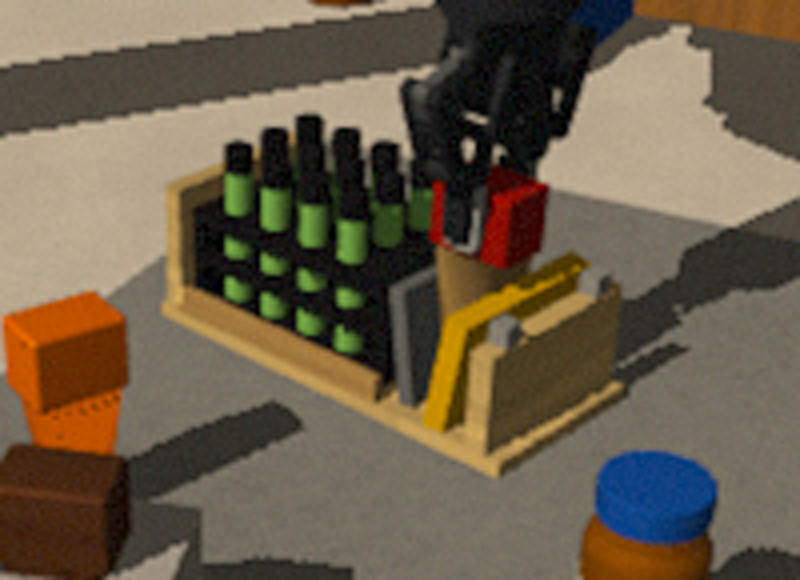

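The wedge is seated between the grey rack end at (415,340) and the yellow cheek at (470,330), upright, with the rack up against the end wall. Time to release.

Request:
jog_arm([
  [0,0,0,0,0,0],
  [0,0,0,0,0,0],
  [0,0,0,0,0,0],
  [0,0,0,0,0,0],
  [0,0,0,0,0,0],
  [0,0,0,0,0,0],
  [0,0,0,0,0,0],
  [0,0,0,0,0,0],
  [0,0,0,0,0,0],
  [0,0,0,0,0,0],
], gripper=0)

```text
time_s: 11.03
tcp_pos: [602.2, 165.2, 126.8]
ee_rot: [[0.0, -0.258, -0.966], [0.0, -0.966, 0.258], [-1.0, -0.0, -0.0]]
ft_force: [0.1, -0.4, 0.1]
width: 0.993
```

Request:
jog_arm([
  [-0.01,0,0,0,0,0],
  [-0.02,0,0,0,0,0],
  [-0.03,0,0,0,0,0],
  [-0.03,0,0,0,0,0],
  [-0.03,0,0,0,0,0],
  [-0.02,0,0,0,0,0],
  [0,0,0,0,0,0],
  [0,0,0,0,0,0],
  [0,0,0,0,0,0],
])

```text
time_s: 11.78
tcp_pos: [601.5, 165.0, 266.5]
ee_rot: [[-0.001, -0.258, -0.966], [-0.0, -0.966, 0.258], [-1.0, 0.0, 0.001]]
ft_force: [0.0, 0.7, -0.5]
width: 0.995
```

```bash
python3 st.py; python3 - <<'E'
from h import *
c=camera("wrist"); save("end.png",c["img"],1.3); W=pts(c); hsv=cv2.cvtColor(c["img"],cv2.COLOR_RGB2HSV).astype(int)
a=np.deg2rad(-14.9);Rc=np.array([[np.cos(a),-np.sin(a)],[np.sin(a),np.cos(a)]])
L=(W[...,:2]-[601.8,165.3])@Rc; z=W[...,2]
m=((hsv[...,0]<6)|(hsv[...,0]>174))&(hsv[...,1]>180)&(z>125)
A=np.c_[L[m],np.ones(m.sum())]; print("head top z",np.percentile(z[m],[5,50,95]),"tilt",np.linalg.lstsq(A,z[m],rcond=None)[0],cv2.minAreaRect(L[m].astype(np.float32)))
for lo,hi in ((-47,-25),(25,47)):
  g=(L[...,1]>lo)&(L[...,1]<hi)&(z>76.5)&(z<83)
  r=g&(L[...,0]>-40)&(L[...,0]<-5)&(hsv[...,1]<40); k=g&(L[...,0]>5)&(L[...,0]<38)&(hsv[...,1]>120)
  print("rack top edge x",np.percentile(L[r][:,0],97),"cheek edge",np.percentile(L[k][:,0],3))
E
```

```text
carrier [-0.2 -0.3] 266.5 F carrier [-0.2  0.7] -0.5
head top z [134.02775261 135.38664618 136.52163942] tilt [-3.71390994e-03  4.72841368e-03  1.35341299e+02] ((1.122213363647461, 0.14210128784179688), (35.28969955444336, 50.673866271972656), 89.36026763916016)
rack top edge x -16.620226571476483 cheek edge 18.79559852746986
rack top edge x -16.342287839241248 cheek edge 18.83559786987106
```

View pics/end.png

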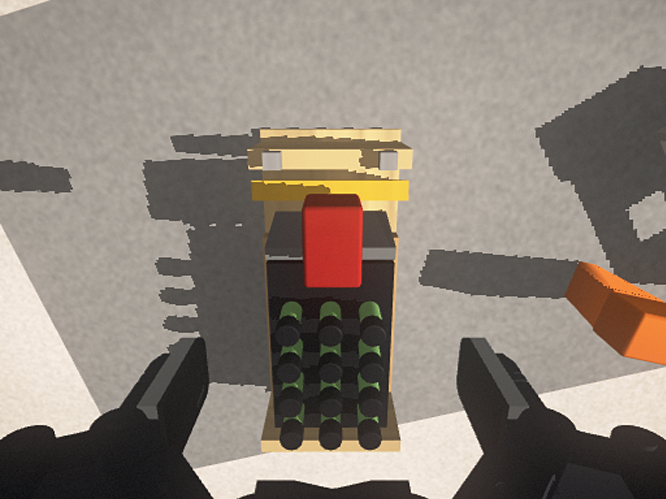

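Gap at the top is 35.3 mm against 35.2 mm nominal, so the slide is about 0. The head top at 135.4 puts the foot at about z 20.4, and the head is level within 0.3°. The picture shows the red head at (332,240), upright and free of the fingers.

```bash
python3 -c "
from plant import ticket; print(ticket.hand_in())"
```

```text
the job is handed in; nothing more can be done
None
```

The wood wedge is jammed in the gap, the rack is tight against the end wall, and the job is handed in. The arm finished at 11.8 s of the 43 s allowed.

I took the red-headed wedge out of the stand and set it point down between the rack and the yellow cheek. I pressed it straight down until it stopped moving, at about 36 N, then let go and backed off. I never touched the dark block; it was still in the stand when I lifted the wedge out, and it shows in the picture taken just before release.

Last checks, after release:
- **Wedge height:** the head top is at 135.4 mm, so the foot is at about z 20.4 (20 expected).
- **Upright:** the head is level within 0.3° and centred at y of about 0.
- **Rack:** the gap at the top measures about 35.3 mm against 35.2 mm when closed, so the slide is about 0.
- **Force:** the wrist read about 0 N.

The cheek and rack edges both measured about 1 mm towards +x, which is within the 2 mm camera calibration. No check failed.

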